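# Clear the rocker arm, unhitch it from its drive ball and hold it up

## Robot

A 6-joint arm with a two-finger parallel gripper is mounted at the origin on a cart in front of the work surface, level with it; the furniture and walls round the work are solid. World frame = base frame: x ahead of the robot, y to its left, z up, the work surface at z = 0. Lengths are in mm, angles in rad, forces in N, time in s.
With the tool pointing down it reaches from about 275 to 1000 mm from the base axis. Payload 8.4 kg.
Tool frame: the origin (TCP) lies at the very end of the fingers, on their centre line; the grasp point (between the pads) lies 19 mm behind it; z points along the fingers, y is the direction in which the jaws open and shut (so a half turn about z gives the same grasp; the last joint's range is limited). The gripper opens to 85 mm and grips with 20 to 120 N. Pads are 22 mm wide; open, the fingers measure 114 mm over their backs; the gripper's body (76 mm by 85 mm) begins 54 mm behind the grasp point. The pads swing forward as they close: fully open they stand 13 mm farther back than shut.
Start: joints at [-1.334, 0.353, 1.633, -0, 1.155, -0.002], TCP at [147.834, -607.267, 231.281] pointing down, gripper open.
Joint ranges: [-2.63, 2.63], [-0.92, 2.1], [0.06, 2.66], [-1.3, 4.44], [0, 2.69], [-3.02, 3.02]. Speed limits (rad/s): [2.22, 2.22, 2.79, 3.14, 3.14, 3.14].

## Interface

Orientations are given as [roll, pitch, yaw] about the fixed x, y, z axes, in that order (R = Rz(yaw) Ry(pitch) Rx(roll)).
In Python, from rig import r gives the robot as it stands.
- The arm moves only by the tool move_arm, never from a script. Its argument "increments" is a list of rows, each an object of numbers: "tx", "ty", "tz": the shift along the tool's x, y, z in cm; "rx", "ry", "rz": the turn, a rotation vector about the tool's x, y, z in degrees; "gripper": the gripper's target within -1 to 1 (fully open at 1, half-way at 0, shut at -1). A call has 1 to 12 rows; each row shifts and turns the commanded pose from where the row before left it, along the tool's axes as they then stand; what a row does not reach is not made up. A row lasts 1/10 s, in which the tool goes at most 50 mm and 8.59 degrees, less where a joint would pass 70% of its speed; a pose out of reach is approached as far as the arm can. A call is refused whole if a number of a shift passes 5 or a number of a turn 8.59, either way. A call with a gripper value outside its range is refused whole. The fingers move at their own pace and stop on an object; "squeeze" is the grip in N (left out, the last holds). Time passes only in rows, so rows that do not move let the fingers close. It gives the time, the measured TCP pose, the force and the opening at its end, in the units of the state.
- r.sense(): the state, without advancing time (a new reading comes with each control period).
- r.grab_frame(name): name is "side" or "top"; returns (picture, depth): 480x640x3 uint8, red, green, blue; 480x640 float32, mm along the optical axis (not along the pixel's ray), 0 where there is no reading.
- r.camera_model(name): a dict with "fx", "fy", "cx", "cy" (pixels), "R" (3x3) and "t" (3): a world point X has camera coordinates R X + t. Camera axes: x right, y down, z forward; pixel columns grow to the right and rows downward; lengths in mm; the calibration is good to about 2 mm. A picture is of the moment at which its call begins. camera_model takes no time and is no camera call.
- r.sign_off(): hands the job in, once; it reports no verdict.
Trained networks look in the newest picture that a camera, given by its name, has taken for a name from the list of things; names that differ only in an ending like _2 or _b are one class to them, and where a whole thing is asked for, a point or a joint stands for the part that bears it (a point fixed in the world has none). Each returns a list of dicts, best first, with "confidence" (0 to 1); they miss things now and then, are a little off and sometimes report something else, mostly with a low value. They report only what shows in the picture. A call takes as long as a camera call.
- r.cut_out(query, camera): "mask" (480x640 bool, what is visible of it) and "bbox" ([left, top, right, bottom] in pixels, round what is visible of it).
- r.place_of(query, camera): "location" ([row, column] in pixels: a listed point, or the origin of a listed thing).
The state is a dict: "clock": time; "qpos": joint angles; "qvel": joint speeds; "joint_efforts": joint torques, N m; "eef_pos": TCP position; "tcp_rot": TCP orientation; "contact_force": force on the tool from outside, world axes, zero at the start; "wrist_torque": the same for the moment, N m; "opening": opening from 0.0 (shut) to 1.0 (fully open).
Only numpy, scipy, OpenCV 4.12 (cv2) and the standard library are available. Lean on these libraries where they do the work, as an engineer would, in place of code of your own. Each camera call takes 0.05 s, during which the arm holds its last target. There are 200 camera calls.

## Task

Move the sample vial that stands in the cup on the rocker's arm onto the top of the narrow pedestal and leave it standing there upright. Then pull the spring latch's upright tab out sideways, and with it still pulled lift the arm's coupler off the drive ball; finish while holding the arm up, its coupler at least 5 cm above where it sat, without letting go. Do not tip over the vial or disturb the other things on the bench.

Things in the scene. Friction and masses are not known exactly. Their poses are not given: they have to be found in the camera images.
- rocker: Fixed bench rocker: aluminium base plate 275 x 72 mm, 12 mm thick, on the worktop. Origin on the worktop straight under the drive ball; z up; local +x runs along the arm from the ball to the hinge; the latch tab stands on the local +y side, toward the robot. The arm is a beam 36 mm wide, its top 104 mm above the worktop.
- ball (a point): Centre of the steel drive ball under the coupler hood: 29 mm across, centre 76 mm above the worktop, on a grey drive housing 64 x 64 mm, with a flat flange 30 mm across just under it.
- hinge_mid (a point): Centre of the arm's hinge: axis along the rocker's local y, 170 mm from the ball axis along local +x, 80 mm above the worktop.
- cup (a point): Centre of the inner floor of the shallow cup on the beam, 105 mm from the ball axis along local +x, 108 mm above the worktop when hitched. Outer diameter 33 mm, rim 6 mm above the floor. The vial starts in it.
- rocker_arm (a joint): Hinge of the arm: 0 = level, coupler seated on the ball; grows as the coupler end rises, to 0.9 rad. It cannot rise while the latch is in. The arm (0.35 kg) falls back when let go. While it turns, the tab swings on an arc about the hinge axis.
- latch (a joint): Spring latch in the coupler: 0 = in, its plate hooked under the ball's flange; grows as the tab is pulled straight out along the rocker's local +y, stop at 0.018 m. Clear of the flange from 0.009 m on. The spring returns it: 4 N at the start, 11 N at the stop. Once the coupler is lifted clear of the ball the latch's position no longer matters.
- latch_tab (a point): Grip point on the mid-plane of the latch's upright steel tab, 128 mm above the worktop when hitched. Plate 10 mm thick along the rocker's local y, 26 mm wide along local x, top 144 mm up, with a 44 mm gap to the coupler hood; pinch it from above across its thickness, pull and lift by it. Moves with latch and arm; axes as the arm's.
- coupler (a point): Centre of the top of the grey coupler hood (56 x 46 mm) over the ball; 102 mm above the worktop when hitched. It rises with the arm.
- vial_1: The sample vial in the arm's cup: glass, white screw cap, 22 mm diameter, 50 mm tall, about 18 g. Origin at the centre of its underside, z along its axis. It stands 6 mm deep in the cup with 2 mm of play all round. (A like vial that stands on the worktop is not to be used.)
- pedestal: Fixed narrow aluminium pedestal: a slim stem on a 64 mm foot with a flat round top 36 mm across, 72 mm above the worktop. Origin at the centre of its underside.
- pedestal_top (a point): Centre of the pedestal's flat top, 72 mm above the worktop.
- vial_3: Bystander: a like vial standing on the worktop.
- cork_ring: Bystander: cork ring, 110 mm across, 29 mm high; may have swapped places with the pedestal.
- beaker_250: Bystander: glass beaker, 73 mm across, 95 mm tall.
- bosshead_1: Bystander: cast bosshead, about 50 mm each way.
- petri_dish: Bystander: petri dish, 86 mm across, 12 mm high.
- erlenmeyer: Bystander: conical flask, 84 mm across, 131 mm tall.
- marker_1: Bystander: marker pen, 124 mm long, lying.
- wash_bottle: Bystander: wash bottle, 72 mm across, 215 mm tall.

How it is judged (in metres and radians):
On the way, in this order (a step that is already met when the one before it is completed fails the run):
1. the vial stands upright and released on the pedestal's top, the arm still hitched (horizontal distance between vial_1 and pedestal_top below 0.017 m and distance between vial_1 and pedestal_top below 0.018 m and angle between vial_1's own z axis and vertical below 0.1 rad and contact force between vial_1 and pedestal above 0.03 N and contact force between the fingers and vial_1 below 0.02 N and value of joint rocker_arm below 0.06 rad), for 0.3 s.
2. the latch is pulled out by at least 9 mm with the arm still down (value of joint latch above 0.009 m and value of joint rocker_arm below 0.06 rad), for 0.05 s.
At the end, for the whole second after the job is handed in: The program finishes with the fingers holding the arm (at least 1 N of contact), the top of the coupler at least 45 mm above its hitched height and still (under 0.1 rad/s), and the vial standing upright (within 0.1 rad) and at rest on the pedestal's top, its axis within 17 mm of the centre (z of coupler in the frame of rocker above 0.147 m and velocity of joint rocker_arm between -0.1 and 0.1 rad/s and contact force between the fingers and rocker above 1 N and horizontal distance between vial_1 and pedestal_top below 0.017 m and distance between vial_1 and pedestal_top below 0.018 m and angle between vial_1's own z axis and vertical below 0.1 rad and linear speed of vial_1 below 0.02 m/s); the arm keeps its last pose, push and grip.
It fails at once if the vial is tipped over (angle between vial_1's own z axis and vertical above 1 rad).
It fails at once if another thing on the bench is pushed more than 30 mm away (distance of any of vial_3, cork_ring, beaker_250, bosshead_1, petri_dish, erlenmeyer, marker_1, wash_bottle from where it was at the start of the episode above 0.03 m).
It also fails if it takes over 48 s, if anything falls off the work surface, if the arm or the gripper's body presses on something with over 40 N, if the wrist force passes 120 N, or if a joint passes its speed limit or range.

## Working session

There is one attempt and no reset: what is moved stays moved. The work goes in short steps, Python scripts to look and compute and a tool call to move; the robot and the scene stay as the last step left them, time stands still between calls to the robot, and variables do not carry over. Pictures are saved under pics/ and viewed, about 8 in all and at most 12, crops included, and the job is handed in when it is done.

Besides the shell and the picture viewer there is one more tool, called after "Request:" as name(argument=value, ...) on one line, values as JSON. move_arm: Moves the arm, as the interface text tells. Its arguments: {"type":"object","properties":{"increments":{"type":"array","items":{"type":"object","properties":{"tx":{"type":"number"},"ty":{"type":"number"},"tz":{"type":"number"},"rx":{"type":"number"},"ry":{"type":"number"},"rz":{"type":"number"},"gripper":{"type":"number"}}}},"squeeze":{"type":"number"}},"required":["increments"]}

```bash
ls; mkdir -p pics; cat > h.py <<'E'
import numpy as np, cv2
from rig import r
def tri(p1,c1,p2,c2):
    P=[]
    for c in (c1,c2):
        m=r.camera_model(c);K=np.array([[m['fx'],0,m['cx']],[0,m['fy'],m['cy']],[0,0,1]])
        P.append(K@np.c_[np.array(m['R']),np.array(m['t'])])
    X=cv2.triangulatePoints(P[0],P[1],np.array([p1[::-1]],float).T,np.array([p2[::-1]],float).T)[:,0]
    return X[:3]/X[3]
def ray_z(p,c,z):
    m=r.camera_model(c);R=np.array(m['R']);t=np.array(m['t'])
    o=-R.T@t; d=R.T@np.array([(p[1]-m['cx'])/m['fx'],(p[0]-m['cy'])/m['fy'],1])
    return o+d*(z-o[2])/d[2]
def cloud(c,depth):
    m=r.camera_model(c);R=np.array(m['R']);t=np.array(m['t'])
    v,u=np.indices(depth.shape)
    p=np.stack([(u-m['cx'])/m['fx']*depth,(v-m['cy'])/m['fy']*depth,depth],-1)
    return (p-t)@R
E
python3 - <<'E'
from h import *
for c in("side","top"):
    im,d=r.grab_frame(c); cv2.imwrite(f"pics/{c}0.png",im[:,:,::-1]); np.save(f"{c}0.npy",d)
    m=r.camera_model(c); print(c,np.round(-np.array(m['R']).T@np.array(m['t'])),np.round(m['R'],2).tolist(),m['fx'])
H=dict(ball=76,hinge_mid=80,cup=108,latch_tab=128,coupler=102,vial_1=112,pedestal=0,pedestal_top=72,rocker=0)
for q in H:
    L={}
    for c in("side","top"):
        L[c]=r.place_of(q,c)
        for e in L[c][:3]: print(q,c,np.round(e['location']),round(e['confidence'],2),np.round(ray_z(e['location'],c,H[q])))
    if L['side'] and L['top']: print('  tri',np.round(tri(L['side'][0]['location'],'side',L['top'][0]['location'],'top'),1))
print(r.sense())
E
```

```text
pics
side [547. 915. 692.] [[-1.0, 0.05, 0.02], [0.01, 0.52, -0.85], [-0.05, -0.85, -0.52]] 469.81422569981686
top [ 327.  -26. 1492.] [[0.01, -1.0, -0.0], [-0.99, -0.01, -0.13], [0.13, 0.0, -0.99]] 455.7749092478404
ball side [229. 312.] 0.95 [ 517. -115.   76.]
ball side [241. 320.] 0.74 [497. -59.  76.]
ball top [242. 345.] 0.92 [ 517. -117.   76.]
ball top [223. 450.] 0.57 [ 582. -447.   76.]
  tri [ 517.  -116.6   75.2]
hinge_mid side [272. 331.] 0.85 [480.  76.  80.]
hinge_mid side [237. 324.] 0.18 [489. -72.  80.]
hinge_mid top [255. 289.] 0.82 [474.  57.  80.]
hinge_mid top [244. 344.] 0.74 [ 512. -113.   80.]
hinge_mid top [222. 409.] 0.62 [ 584. -318.   80.]
  tri [477.2  57.8  66.8]
cup side [242. 321.] 0.96 [498.  -3. 108.]
cup top [249. 312.] 0.66 [490. -14. 108.]
cup top [292. 185.] 0.41 [354. 367. 108.]
  tri [494.1 -14.4  99.9]
latch_tab side [208. 341.] 0.66 [ 443. -134.  128.]
latch_tab side [253. 309.] 0.34 [527.  71. 128.]
latch_tab top [265. 351.] 0.65 [ 441. -133.  128.]
  tri [ 441.9 -132.6  128.4]
coupler side [218. 312.] 0.68 [ 516. -130.  102.]
coupler side 
[... 718 characters left out ...]
58e+02 -1.210e+02  3.000e-01]
{'clock': 1.0, 'qpos': array([-1.33443501e+00,  3.52982313e-01,  1.63340523e+00, -6.28265560e-06,
        1.15520195e+00, -2.38553367e-03]), 'qvel': array([ 0.00091724, -0.00167155, -0.00101284,  0.00020035,  0.0002548 ,
        0.00076622]), 'joint_efforts': array([ 2.03220246e-03, -6.05177450e+01, -3.42447281e+01,  4.39268097e-04,
        7.90556005e-04,  3.87209411e-06]), 'eef_pos': array([ 147.8100412 , -607.26989015,  231.28977948]), 'tcp_rot': array([3.14158951e+00, 5.75538939e-06, 2.38749390e-01]), 'contact_force': array([-0.04538391, -0.04101403,  0.06887348]), 'wrist_torque': array([ 0.03072713,  0.01835907, -0.00954484]), 'opening': 0.9997631325863884}
```

View pics/top0.png

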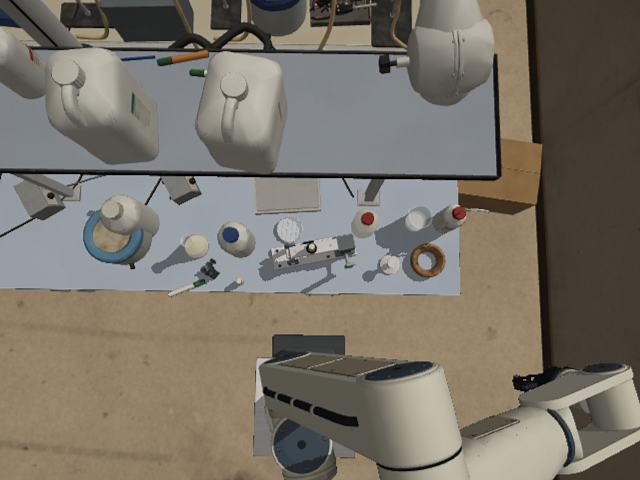

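View pics/side0.png

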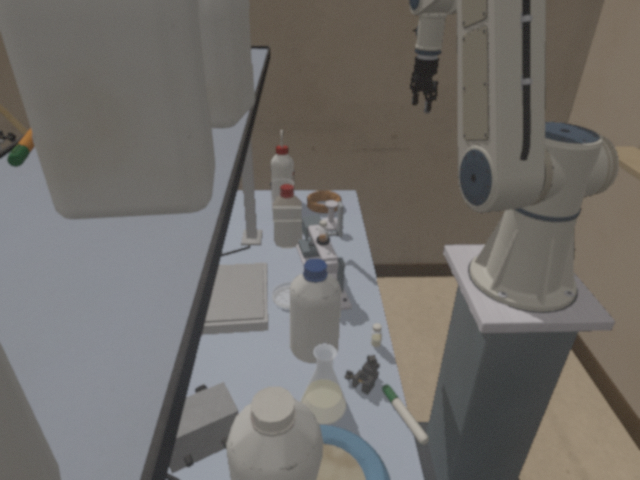

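```bash
python3 - <<'E'
from h import *
for c in("side","top"):
    P=cloud(c,np.load(f"{c}0.npy")); ok=np.load(f"{c}0.npy")>0
    print(c)
    def reg(n,x,y,z):
        s=ok&(P[...,0]>x[0])&(P[...,0]<x[1])&(P[...,1]>y[0])&(P[...,1]<y[1])&(P[...,2]>z[0])&(P[...,2]<z[1])
        q=P[s]
        if len(q): print(n,len(q),'med',np.round(np.median(q,0),1),'min',np.round(q.min(0)),'max',np.round(q.max(0)))
    reg('vialtop',(450,540),(-50,40),(146,175))
    reg('ped',(420,500),(-310,-220),(60,85))
    reg('tab',(400,480),(-170,-100),(115,155))
    reg('hood',(480,550),(-160,-80),(95,110))
    reg('beam',(440,560),(-90,70),(97,110))
    reg('tall',(380,620),(-350,150),(112,300))
for q in("vial","pedestal","rocker","wash_bottle","erlenmeyer","beaker_250","cork_ring","bosshead_1","vial_3","petri_dish","marker_1"):
  for c in("side","top"):
    try:
      for e in r.cut_out(q if q!="vial" else "vial_1",c)[:2]:
        m=e['mask']; P=cloud(c,np.load(f"{c}0.npy"))[m]; P=P[np.load(f"{c}0.npy")[m]>0]
        print(q,c,round(e['confidence'],2),e['bbox'],np.round(np.percentile(P,[5,50,95],axis=0)).tolist())
    except Exception as x: print(q,x)
E
```

```text
side
vialtop 50 med [493.2  -6.7 155.1] min [485. -18. 146.] max [501.  -1. 158.]
ped 80 med [ 457.7 -260.3   70.7] min [ 441. -285.   64.] max [ 473. -246.   74.]
tab 72 med [ 445.5 -118.8  131.5] min [ 438. -139.  115.] max [ 450. -110.  145.]
hood 206 med [ 519.1 -114.7  101.3] min [ 493. -160.   95.] max [549. -81. 110.]
beam 437 med [494.1  15.4 103.1] min [458. -90.  97.] max [532.  68. 110.]
tall 855 med [ 566.6 -150.5  132.4] min [ 438. -205.  112.] max [617.   8. 169.]
top
vialtop 30 med [493.8 -12.1 157.5] min [486. -21. 147.] max [503.  -6. 161.]
ped 105 med [ 457.7 -265.7   71.4] min [ 442. -284.   63.] max [ 474. -249.   77.]
tab 35 med [ 443.3 -127.9  141.5] min [ 439. -140.  118.] max [ 449. -114.  149.]
hood 286 med [ 514.4 -112.7  101.4] min [ 490. -159.   95.] max [549. -82. 109.]
beam 498 med [494.7 -23.6 103. ] min [454. -88.  97.] max [533.  66. 110.]
tall 593 med [ 569.  -167.8  133.6] min [ 439. -215.  112.] max [619.   4. 172.]
vial side 0.76 [319.9, 218.4, 325.1, 244.8] [[485.0, -12.0, 116.0], [494.0, -4.0, 140.0], [501.0, 1.0, 158.0]]
vial side 0.74 [369.3, 
[... 2973 characters left out ...]
, 14.0]]
petri_dish side 0.59 [297.8, 203.4, 346.9, 277.5] [[441.0, -133.0, 59.0], [487.0, -65.0, 101.0], [534.0, 67.0, 125.0]]
petri_dish top 0.68 [280.3, 215.7, 300.8, 243.3] [[537.0, 27.0, -4.0], [572.0, 63.0, 1.0], [609.0, 97.0, 8.0]]
petri_dish top 0.44 [284.1, 231.4, 356.2, 267.2] [[459.0, -135.0, 66.0], [497.0, -69.0, 102.0], [530.0, 52.0, 114.0]]
marker_1 side 0.84 [384.0, 384.6, 425.7, 448.3] [[346.0, 346.0, 7.0], [369.0, 402.0, 15.0], [393.0, 448.0, 19.0]]
marker_1 top 0.68 [169.2, 282.1, 203.3, 296.3] [[349.0, 344.0, -1.0], [369.0, 399.0, 15.0], [392.0, 443.0, 22.0]]
marker_1 top 0.24 [410.2, 242.4, 442.9, 276.4] [[425.0, -432.0, 3.0], [472.0, -389.0, 24.0], [516.0, -338.0, 31.0]]
```

The top picture shows the rocker running from (272,262) to the coupler at (355,245). The vial cap is near (311,246), the tab near (351,265) and the pedestal at (389,264). The side view agrees with the triangulated values. The (388,226) triangulation of vial_1 is the bystander vial, so I use the one on the beam at about (493,-12).

Request:
move_arm(increments=[{"rz":-8.07,"gripper":1},{"rz":-8.07},{"rz":-8.07},{"rz":-8.07},{"rz":-8.07},{"rz":-8.07},{"rz":-8.07},{"rz":-8.07},{"rz":-8.07},{"rz":-8.07},{"rz":-8.07}], squeeze=25)

```text
invalid input
```

```bash
python3 - <<'E'
from h import *
d=np.load("top0.npy");P=cloud("top",d)
s=(d>0)&(P[...,1]>-75)&(P[...,1]<60)&(P[...,0]>440)&(P[...,0]<560)&(P[...,2]>97)&(P[...,2]<107)
q=P[s][:,:2].astype(np.float32)
print('beam',cv2.minAreaRect(q), np.polyfit(q[:,1],q[:,0],1),cv2.fitLine(q,cv2.DIST_HUBER,0,.01,.01).ravel())
for n,(x,y,z) in dict(tab=((430,455),(-150,-105),(138,155)),cap=((475,515),(-30,12),(153,175)),ped=((435,480),(-290,-240),(66,80))).items():
  for c in("top","side"):
    d=np.load(c+"0.npy");P=cloud(c,d)
    s=(d>0)
    for k,l in enumerate((x,y,z)): s&=(P[...,k]>l[0])&(P[...,k]<l[1])
    v,u=np.nonzero(s); Q=P[s]
    px=((v.min()+v.max())/2,(u.min()+u.max())/2); zz=dict(tab=144,cap=158,ped=72)[n]
    print(n,c,len(Q),Q.mean(0).round(1),Q.min(0).round(),Q.max(0).round(),'px',px,ray_z(px,c,zz).round(1))
st=r.sense();print(st['eef_pos'],st['tcp_rot'],st['qpos'])
E
```

```text
beam ((488.2919616699219, -8.095985412597656), (56.4503059387207, 136.8463592529297), 6.7566351890563965) [-2.02537818e-01  4.91550901e+02] [ 2.1601307e-01 -9.7639048e-01  4.9285556e+02 -7.7687154e+00]
tab top 27 [ 445.  -128.2  143.4] [ 440. -140.  139.] [ 449. -116.  149.] px (np.float64(263.5), np.float64(350.0)) [ 444.7 -128.3  144. ]
tab side 25 [ 444.4 -122.4  141.7] [ 439. -139.  139.] [ 450. -110.  145.] px (np.float64(205.0), np.float64(340.5)) [ 445.5 -118.6  144. ]
cap top 28 [494.5 -12.8 157.8] [487. -21. 155.] [503.  -6. 161.] px (np.float64(245.5), np.float64(311.5)) [495.  -13.4 158. ]
cap side 32 [493.5  -9.2 156.4] [485. -18. 153.] [501.  -2. 158.] px (np.float64(223.0), np.float64(323.5)) [493.4  -5.5 158. ]
ped top 104 [ 457.9 -266.2   71.3] [ 442. -284.   66.] [ 474. -249.   77.] px (np.float64(262.0), np.float64(392.5)) [ 457.6 -266.4   72. ]
ped side 75 [ 457.1 -262.6   70.7] [ 441. -285.   66.] [ 473. -246.   74.] px (np.float64(204.5), np.float64(331.5)) [ 457.4 -257.8   72. ]
[ 147.81200291 -607.28481957  231.30453499] [3.14156431e+00 4.29118736e-07 2.38734706e-01] [-1.33444050e+00  3.52978651e-01  1.63337615e+00 -3.95340698e-07
  1.15520951e+00 -2.37872121e-03]
```

Request:
move_arm(increments=[{"tx":0,"ty":0,"tz":0,"rx":0,"ry":0,"rz":-8.07,"gripper":1},{"tx":0,"ty":0,"tz":0,"rx":0,"ry":0,"rz":-8.07,"gripper":1},{"tx":0,"ty":0,"tz":0,"rx":0,"ry":0,"rz":-8.07,"gripper":1},{"tx":0,"ty":0,"tz":0,"rx":0,"ry":0,"rz":-8.07,"gripper":1},{"tx":0,"ty":0,"tz":0,"rx":0,"ry":0,"rz":-8.07,"gripper":1},{"tx":0,"ty":0,"tz":0,"rx":0,"ry":0,"rz":-8.07,"gripper":1},{"tx":0,"ty":0,"tz":0,"rx":0,"ry":0,"rz":-8.07,"gripper":1},{"tx":0,"ty":0,"tz":0,"rx":0,"ry":0,"rz":-8.07,"gripper":1},{"tx":0,"ty":0,"tz":0,"rx":0,"ry":0,"rz":-8.07,"gripper":1},{"tx":0,"ty":0,"tz":0,"rx":0,"ry":0,"rz":-8.07,"gripper":1},{"tx":0,"ty":0,"tz":0,"rx":0,"ry":0,"rz":-8.07,"gripper":1}], squeeze=25)

```text
clock: 3.2
eef_pos: [147.8, -607.3, 231.3]
tcp_rot: [3.142, 0.0, 1.794]
contact_force: [-0.5, 1.1, 0.8]
opening: 0.998
```

Request:
move_arm(increments=[{"tx":1.5,"ty":1.4,"tz":0,"rx":0,"ry":0,"rz":0,"gripper":1},{"tx":3,"ty":2.8,"tz":0,"rx":0,"ry":0,"rz":0,"gripper":1},{"tx":3.3,"ty":3.1,"tz":0,"rx":0,"ry":0,"rz":0,"gripper":1},{"tx":3.3,"ty":3.1,"tz":0,"rx":0,"ry":0,"rz":0,"gripper":1},{"tx":3.3,"ty":3.1,"tz":0,"rx":0,"ry":0,"rz":0,"gripper":1},{"tx":3.3,"ty":3.1,"tz":0,"rx":0,"ry":0,"rz":0,"gripper":1},{"tx":3.3,"ty":3.1,"tz":0,"rx":0,"ry":0,"rz":0,"gripper":1},{"tx":3.3,"ty":3.1,"tz":0,"rx":0,"ry":0,"rz":0,"gripper":1},{"tx":3.3,"ty":3.1,"tz":0,"rx":0,"ry":0,"rz":0,"gripper":1},{"tx":3.3,"ty":3.1,"tz":0,"rx":0,"ry":0,"rz":0,"gripper":1},{"tx":3.3,"ty":3.1,"tz":0,"rx":0,"ry":0,"rz":0,"gripper":1},{"tx":3.3,"ty":3.1,"tz":0,"rx":0,"ry":0,"rz":0,"gripper":1}])

```text
clock: 4.4
eef_pos: [411.4, -163.5, 231.7]
tcp_rot: [3.141, 0.001, 1.788]
contact_force: [1.0, -0.5, 1.2]
opening: 0.998
```

Request:
move_arm(increments=[{"tx":3.3,"ty":2.9,"tz":0,"rx":0,"ry":0,"rz":0,"gripper":1},{"tx":3.3,"ty":2.9,"tz":0,"rx":0,"ry":0,"rz":0,"gripper":1},{"tx":3.3,"ty":2.9,"tz":0,"rx":0,"ry":0,"rz":0,"gripper":1},{"tx":2.1,"ty":1.8,"tz":0,"rx":0,"ry":0,"rz":0,"gripper":1},{"tx":1,"ty":0.9,"tz":0,"rx":0,"ry":0,"rz":0,"gripper":1},{"tx":0,"ty":0,"tz":0,"rx":0,"ry":0,"rz":0,"gripper":1},{"tx":0,"ty":0,"tz":0,"rx":0,"ry":0,"rz":0,"gripper":1}])

```text
clock: 5.1
eef_pos: [493.5, -14.3, 231.1]
tcp_rot: [-3.141, 0.0, 1.789]
contact_force: [-0.9, -0.1, -0.5]
opening: 0.996
```

Request:
move_arm(increments=[{"tx":0.1,"ty":0,"tz":1,"rx":0,"ry":0,"rz":0,"gripper":0.3},{"tx":0.1,"ty":0,"tz":2,"rx":0,"ry":0,"rz":0,"gripper":0.3},{"tx":0,"ty":0,"tz":2.5,"rx":0,"ry":0,"rz":0,"gripper":0.3},{"tx":0,"ty":0,"tz":2.5,"rx":0,"ry":0,"rz":0,"gripper":0.3},{"tx":0,"ty":0,"tz":1.7,"rx":0,"ry":0,"rz":0,"gripper":0.3},{"tx":0,"ty":0,"tz":0.9,"rx":0,"ry":0,"rz":0,"gripper":0.3},{"tx":0,"ty":0,"tz":0,"rx":0,"ry":0,"rz":0,"gripper":0.3},{"tx":0,"ty":0,"tz":0,"rx":0,"ry":0,"rz":0,"gripper":0.3}])

```text
clock: 5.9
eef_pos: [493.7, -12.2, 125.6]
tcp_rot: [3.141, 0.0, 1.787]
contact_force: [-0.0, -0.3, 0.3]
opening: 0.65
```

```bash
python3 - <<'E'
from h import *
a=[]
for c,(u0,u1,v0,v1) in dict(top=(250,410,190,300),side=(250,410,160,270)).items():
    im,d=r.grab_frame(c); np.save(c+"1.npy",d)
    a.append(cv2.resize(im[v0:v1,u0:u1,::-1],(640,290 if c=="top" else 290),interpolation=cv2.INTER_CUBIC))
cv2.imwrite("pics/a1.png",np.vstack(a)); print(r.sense()['eef_pos'])
E
```

```text
[494.1780119  -11.9447088  126.16680436]
```

View pics/a1.png

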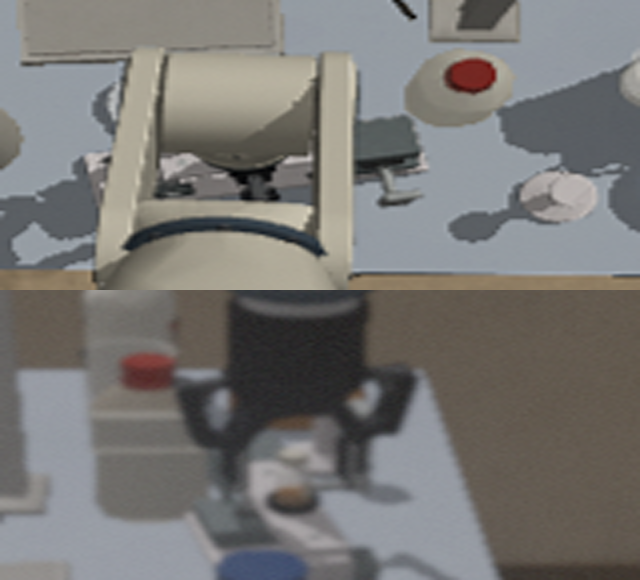

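The crop shows the fingers at columns 228 and 352 on either side of the cap at about (295,452), so the grasp is centred. Closing now.

Request:
move_arm(increments=[{"tx":0,"ty":0,"tz":0.3,"rx":0,"ry":0,"rz":0,"gripper":-1},{"tx":0,"ty":0,"tz":0,"rx":0,"ry":0,"rz":0,"gripper":-1},{"tx":0,"ty":0,"tz":0,"rx":0,"ry":0,"rz":0,"gripper":-1},{"tx":0,"ty":0,"tz":0,"rx":0,"ry":0,"rz":0,"gripper":-1},{"tx":0,"ty":0,"tz":0,"rx":0,"ry":0,"rz":0,"gripper":-1},{"tx":0,"ty":0,"tz":0,"rx":0,"ry":0,"rz":0,"gripper":-1},{"tx":0,"ty":0,"tz":0,"rx":0,"ry":0,"rz":0,"gripper":-1}], squeeze=25)

```text
clock: 6.7
eef_pos: [493.8, -11.7, 122.5]
tcp_rot: [3.141, 0.0, 1.788]
contact_force: [-0.5, 0.5, 4.5]
opening: 0.241
```

Request:
move_arm(increments=[{"tx":0,"ty":0,"tz":-0.5,"rx":0,"ry":0,"rz":0,"gripper":-1},{"tx":0,"ty":0,"tz":-1,"rx":0,"ry":0,"rz":0,"gripper":-1},{"tx":0,"ty":0,"tz":-1.7,"rx":0,"ry":0,"rz":0,"gripper":-1},{"tx":0,"ty":0,"tz":-1.7,"rx":0,"ry":0,"rz":0,"gripper":-1},{"tx":0,"ty":0,"tz":-1.1,"rx":0,"ry":0,"rz":0,"gripper":-1},{"tx":0,"ty":0,"tz":-0.5,"rx":0,"ry":0,"rz":0,"gripper":-1},{"tx":0,"ty":0,"tz":0,"rx":0,"ry":0,"rz":0,"gripper":-1}])

```text
clock: 7.4
eef_pos: [493.9, -11.7, 188.0]
tcp_rot: [3.14, 0.0, 1.788]
contact_force: [-0.5, -0.5, -0.5]
opening: 0.239
```

Request:
move_arm(increments=[{"tx":-0.8,"ty":-0.3,"tz":0,"rx":0,"ry":0,"rz":0,"gripper":-1},{"tx":-1.8,"ty":-0.7,"tz":0,"rx":0,"ry":0,"rz":0,"gripper":-1},{"tx":-2.6,"ty":-1,"tz":0,"rx":0,"ry":0,"rz":0,"gripper":-1},{"tx":-2.6,"ty":-1,"tz":0,"rx":0,"ry":0,"rz":0,"gripper":-1},{"tx":-2.6,"ty":-1,"tz":0,"rx":0,"ry":0,"rz":0,"gripper":-1},{"tx":-2.6,"ty":-1,"tz":0,"rx":0,"ry":0,"rz":0,"gripper":-1},{"tx":-2.6,"ty":-1,"tz":0,"rx":0,"ry":0,"rz":0,"gripper":-1},{"tx":-2.6,"ty":-1,"tz":0,"rx":0,"ry":0,"rz":0,"gripper":-1},{"tx":-2.6,"ty":-1,"tz":0,"rx":0,"ry":0,"rz":0,"gripper":-1},{"tx":-1.8,"ty":-0.7,"tz":0,"rx":0,"ry":0,"rz":0,"gripper":-1},{"tx":-1,"ty":-0.3,"tz":0,"rx":0,"ry":0,"rz":0,"gripper":-1},{"tx":-0.4,"ty":0,"tz":0,"rx":0,"ry":0,"rz":0,"gripper":-1}])

```text
clock: 8.6
eef_pos: [456.8, -266.3, 186.6]
tcp_rot: [-3.141, -0.001, 1.787]
contact_force: [-0.1, -1.1, -0.1]
opening: 0.24
```

Request:
move_arm(increments=[{"tx":0,"ty":0,"tz":1,"rx":0,"ry":0,"rz":0,"gripper":-1},{"tx":0,"ty":0,"tz":2,"rx":0,"ry":0,"rz":0,"gripper":-1},{"tx":0,"ty":0,"tz":2.5,"rx":0,"ry":0,"rz":0,"gripper":-1},{"tx":0,"ty":0,"tz":2,"rx":0,"ry":0,"rz":0,"gripper":-1},{"tx":0,"ty":0,"tz":1,"rx":0,"ry":0,"rz":0,"gripper":-1},{"tx":0,"ty":0,"tz":0.4,"rx":0,"ry":0,"rz":0,"gripper":-1},{"tx":0,"ty":0,"tz":0,"rx":0,"ry":0,"rz":0,"gripper":-1},{"tx":0,"ty":0,"tz":0,"rx":0,"ry":0,"rz":0,"gripper":-1}])

```text
clock: 9.4
eef_pos: [458.0, -265.6, 99.0]
tcp_rot: [3.141, 0.001, 1.788]
contact_force: [0.6, -1.3, -0.4]
opening: 0.241
```

```bash
python3 - <<'E'
from h import *
a=[]
for c,(u0,u1,v0,v1) in dict(top=(330,450,225,295),side=(280,400,150,240)).items():
    im,d=r.grab_frame(c); np.save(c+"2.npy",d)
    k=4 if c=="top" else 3.5
    a.append(cv2.resize(im[v0:v1,u0:u1,::-1],(480,int((v1-v0)*4)-(0 if c=="top" else 100)),interpolation=cv2.INTER_CUBIC))
cv2.imwrite("pics/a2.png",np.vstack(a)); s=r.sense();print(s['eef_pos'],s['contact_force'])
for q in("vial_1","pedestal_top"):
  for c in("side","top"):
    for e in r.place_of(q,c)[:3]: print(q,c,np.round(e['location'],1),round(e['confidence'],2),ray_z(e['location'],c,76).round(1))
E
```

```text
[ 458.01251496 -265.72665939   99.12902923] [ 0.14799693  0.52561025 -0.04115666]
vial_1 side [197.1 330.9] 0.68 [ 456.9 -295.9   76. ]
vial_1 side [345.8 375.2] 0.54 [411.8 299.   76. ]
pedestal_top side [205.5 331. ] 0.8 [ 459.7 -244.2   76. ]
pedestal_top side [195.8 329.7] 0.72 [ 459.9 -304.2   76. ]
```

View pics/a2.png

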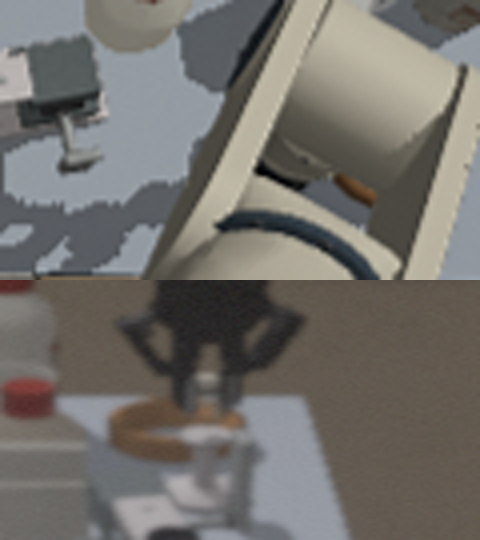

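The vial, at crop (205,395), is upright and centred over the pedestal top at (208,432). Lowering slowly.

Request:
move_arm(increments=[{"tx":0,"ty":0,"tz":0.5,"rx":0,"ry":0,"rz":0,"gripper":-1},{"tx":0,"ty":0,"tz":0.4,"rx":0,"ry":0,"rz":0,"gripper":-1},{"tx":0,"ty":0,"tz":0.1,"rx":0,"ry":0,"rz":0,"gripper":-1},{"tx":0,"ty":0,"tz":0,"rx":0,"ry":0,"rz":0,"gripper":-1}])

```text
clock: 10.1
eef_pos: [457.2, -265.3, 87.9]
tcp_rot: [-3.141, -0.001, 1.788]
contact_force: [0.1, -0.8, -0.8]
opening: 0.241
```

Request:
move_arm(increments=[{"tx":0,"ty":0,"tz":0.1,"rx":0,"ry":0,"rz":0,"gripper":-1},{"tx":0,"ty":0,"tz":0,"rx":0,"ry":0,"rz":0,"gripper":-1},{"tx":0,"ty":0,"tz":0,"rx":0,"ry":0,"rz":0,"gripper":-1}])

```text
clock: 10.4
eef_pos: [457.4, -265.5, 87.3]
tcp_rot: [3.142, 0.0, 1.788]
contact_force: [-0.9, 0.6, -0.2]
opening: 0.241
```

Request:
move_arm(increments=[{"tx":0,"ty":0,"tz":0.1,"rx":0,"ry":0,"rz":0,"gripper":-1},{"tx":0,"ty":0,"tz":0,"rx":0,"ry":0,"rz":0,"gripper":-1},{"tx":0,"ty":0,"tz":0,"rx":0,"ry":0,"rz":0,"gripper":-1}])

```text
clock: 10.7
eef_pos: [457.6, -265.6, 86.6]
tcp_rot: [3.141, 0.0, 1.788]
contact_force: [-1.5, 0.4, 4.0]
opening: 0.242
```

```bash
python3 - <<'E'
from h import *
s=r.sense();print(s['eef_pos'],s['contact_force'])
im,d=r.grab_frame("side");P=cloud("side",d)
s=(d>0)&(abs(P[...,0]-457)<12)&(abs(P[...,1]+262)<22)&(P[...,2]>100)&(P[...,2]<135);print(P[s].max(0) if s.any() else None)
E
```

```text
[ 457.61512753 -265.58253818   86.5721157 ] [-1.49394543  0.4440265   4.03814556]
[ 468.95307615 -247.29518541  133.89482631]
```

Contact at 4 N, at exactly the expected height. Releasing.

Request:
move_arm(increments=[{"tx":0,"ty":0,"tz":0,"rx":0,"ry":0,"rz":0,"gripper":-0.35},{"tx":0,"ty":0,"tz":0,"rx":0,"ry":0,"rz":0,"gripper":-0.2},{"tx":0,"ty":0,"tz":0,"rx":0,"ry":0,"rz":0,"gripper":0},{"tx":0,"ty":0,"tz":0,"rx":0,"ry":0,"rz":0,"gripper":0.2},{"tx":0,"ty":0,"tz":0,"rx":0,"ry":0,"rz":0,"gripper":0.2},{"tx":0,"ty":0,"tz":0,"rx":0,"ry":0,"rz":0,"gripper":0.2}])

```text
clock: 11.35
eef_pos: [457.4, -265.5, 86.2]
tcp_rot: [-3.142, -0.0, 1.788]
contact_force: [-0.5, 0.6, 0.8]
opening: 0.596
```

Request:
move_arm(increments=[{"tx":0,"ty":0,"tz":-0.5,"rx":0,"ry":0,"rz":0,"gripper":0.2},{"tx":0,"ty":0,"tz":-1.5,"rx":0,"ry":0,"rz":0,"gripper":0.2},{"tx":0,"ty":0,"tz":-2.5,"rx":0,"ry":0,"rz":0,"gripper":0.2},{"tx":0,"ty":0,"tz":-3,"rx":0,"ry":0,"rz":0,"gripper":0.2},{"tx":0,"ty":0,"tz":-3,"rx":0,"ry":0,"rz":0,"gripper":0.2},{"tx":0,"ty":0,"tz":-1.5,"rx":0,"ry":0,"rz":0,"gripper":0.2},{"tx":0,"ty":0,"tz":-0.5,"rx":0,"ry":0,"rz":0,"gripper":0.2},{"tx":0,"ty":0,"tz":0,"rx":0,"ry":0,"rz":0,"gripper":0.2}])

```text
clock: 12.15
eef_pos: [457.6, -265.6, 211.8]
tcp_rot: [3.141, 0.001, 1.788]
contact_force: [-1.2, 0.5, 0.1]
opening: 0.599
```

```bash
python3 - <<'E'
from h import *
a=[]
for c,(u0,u1,v0,v1) in dict(top=(330,450,225,295),side=(280,400,150,220)).items():
    im,d=r.grab_frame(c)
    a.append(cv2.resize(im[v0:v1,u0:u1,::-1],(480,280),interpolation=cv2.INTER_CUBIC))
    P=cloud(c,d); s=(d>0)&(abs(P[...,0]-457)<25)&(abs(P[...,1]+265)<30)&(P[...,2]>85)&(P[...,2]<130);print(c,s.sum(),np.percentile(P[s],[2,50,98],axis=0).round(1).tolist() if s.any() else 0)
cv2.imwrite("pics/a3.png",np.vstack(a)); s=r.sense();print(s['eef_pos'],s['tcp_rot'])
for c in("side","top"):
  for e in r.place_of("latch_tab",c)[:2]: print(c,np.round(e['location'],1),round(e['confidence'],2),ray_z(e['location'],c,128).round(1))
E
```

```text
top 0 0
side 100 [[448.1, -267.9, 87.1], [457.4, -258.7, 103.8], [467.7, -252.4, 122.4]]
[ 456.87542282 -265.17523437  210.40442828] [-3.14057631e+00 -9.24559662e-04  1.78812049e+00]
side [206.7 339.4] 0.77 [ 446.  -139.6  128. ]
top [266.8 350.1] 0.44 [ 436.2 -129.8  128. ]
```

View pics/a3.png

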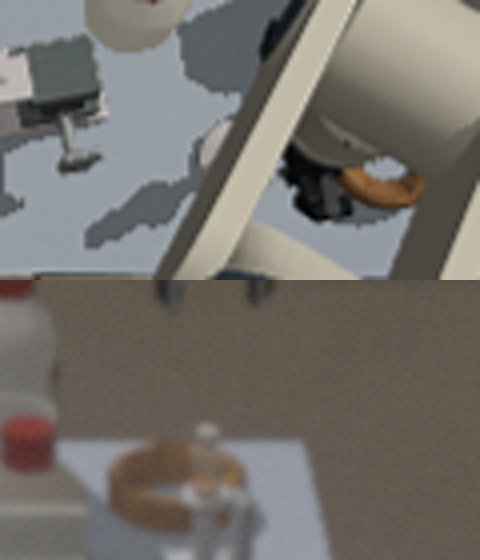

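The vial stands alone and upright at crop (207,455), with its top at z≈122, so step 1 is done. Next I go over the tab at about (443.5,-130).

Request:
move_arm(increments=[{"tx":0.5,"ty":0.1,"tz":0,"rx":0,"ry":0,"rz":0,"gripper":-0.15},{"tx":1.5,"ty":0.2,"tz":0,"rx":0,"ry":0,"rz":0,"gripper":-0.15},{"tx":2.5,"ty":0.3,"tz":0,"rx":0,"ry":0,"rz":0,"gripper":-0.15},{"tx":3,"ty":0.3,"tz":0,"rx":0,"ry":0,"rz":0,"gripper":-0.15},{"tx":3,"ty":0.3,"tz":0,"rx":0,"ry":0,"rz":0,"gripper":-0.15},{"tx":2,"ty":0.2,"tz":0,"rx":0,"ry":0,"rz":0,"gripper":-0.15},{"tx":1,"ty":0.2,"tz":0,"rx":0,"ry":0,"rz":0,"gripper":-0.15},{"tx":0,"ty":0,"tz":0,"rx":0,"ry":0,"rz":0,"gripper":-0.15}])

```text
clock: 13.15
eef_pos: [443.8, -128.8, 211.3]
tcp_rot: [-3.142, -0.0, 1.79]
contact_force: [-0.8, -0.6, 1.4]
opening: 0.424
```

Request:
move_arm(increments=[{"tx":0,"ty":0,"tz":1,"rx":0,"ry":0,"rz":0,"gripper":-0.15},{"tx":0,"ty":0,"tz":2,"rx":0,"ry":0,"rz":0,"gripper":-0.15},{"tx":0,"ty":0,"tz":1.5,"rx":0,"ry":0,"rz":0,"gripper":-0.15},{"tx":0,"ty":0,"tz":0.8,"rx":0,"ry":0,"rz":0,"gripper":-0.15},{"tx":0,"ty":0,"tz":0,"rx":0,"ry":0,"rz":0,"gripper":-0.15}])

```text
clock: 13.65
eef_pos: [443.1, -130.6, 156.9]
tcp_rot: [-3.139, -0.001, 1.787]
contact_force: [-0.1, -0.1, 1.0]
opening: 0.422
```

```bash
python3 - <<'E'
from h import *
a=[]
for c,(u0,u1,v0,v1) in dict(top=(310,400,220,290),side=(285,375,160,230)).items():
    im,d=r.grab_frame(c)
    a.append(cv2.resize(im[v0:v1,u0:u1,::-1],(450,290),interpolation=cv2.INTER_CUBIC))
    P=cloud(c,d); s=(d>0)&(abs(P[...,0]-443)<45)&(abs(P[...,1]+128)<20)&(P[...,2]>112)&(P[...,2]<170)
    for p in P[s][::3]: print(c,p.round().astype(int).tolist(),end=' ')
cv2.imwrite("pics/a4.png",np.vstack(a)); s=r.sense();print(s['eef_pos'],s['opening'])
E
```

```text
side [428, -142, 166] side [426, -135, 166] side [475, -124, 169] side [423, -122, 170] side [426, -132, 162] side [420, -120, 168] side [470, -116, 168] side [460, -114, 169] side [422, -122, 165] side [470, -114, 166] side [463, -114, 166] side [422, -121, 162] side [465, -114, 163] side [463, -112, 162] side [445, -137, 143] side [446, -129, 144] side [448, -129, 141] side [441, -130, 141] side [446, -121, 143] side [450, -135, 132] side [445, -112, 144] side [450, -130, 132] side [445, -113, 141] side [450, -131, 129] side [444, -114, 138] side [450, -134, 125] side [444, -117, 133] side [450, -135, 121] side [444, -116, 131] side [450, -134, 118] side [444, -116, 129] side [450, -132, 117] side [444, -116, 126] side [450, -132, 114] side [444, -117, 122] side [450, -126, 115] side [443, -117, 119] side [448, -118, 116] side [441, -117, 117] side [443, -115, 115] side [446, -114, 112] [ 444.0918868  -130.64488437  158.29864626] 0.42638981899211426
```

View pics/a4.png

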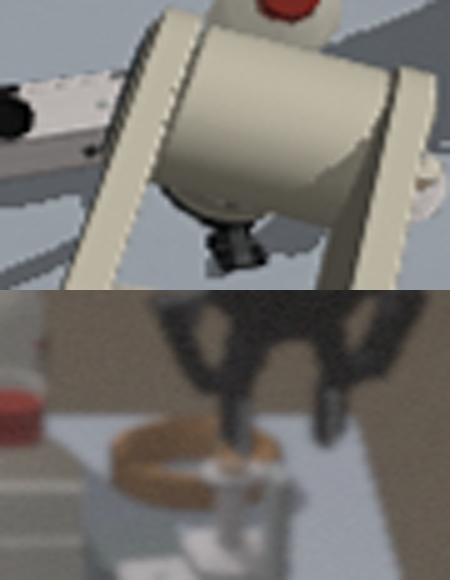

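The side crop shows the fingers at columns 238 and 330 with the tab at about 283 between them. The depth points put the tab centre at about (445,-129). Descending and pinching.

Request:
move_arm(increments=[{"tx":0,"ty":0.1,"tz":0.8,"rx":0,"ry":0,"rz":0,"gripper":-0.15},{"tx":0,"ty":0,"tz":1.2,"rx":0,"ry":0,"rz":0,"gripper":-0.15},{"tx":0,"ty":0,"tz":1.2,"rx":0,"ry":0,"rz":0,"gripper":-0.15},{"tx":0,"ty":0,"tz":0.9,"rx":0,"ry":0,"rz":0,"gripper":-0.15},{"tx":0,"ty":0,"tz":0.5,"rx":0,"ry":0,"rz":0,"gripper":-0.15},{"tx":0,"ty":0,"tz":0,"rx":0,"ry":0,"rz":0,"gripper":-0.15}])

```text
clock: 14.35
eef_pos: [444.4, -129.8, 111.3]
tcp_rot: [-3.14, -0.001, 1.788]
contact_force: [-0.7, -0.2, 0.5]
opening: 0.425
```

Request:
move_arm(increments=[{"tx":0,"ty":0,"tz":0,"rx":0,"ry":0,"rz":0,"gripper":-1},{"tx":0,"ty":0,"tz":0,"rx":0,"ry":0,"rz":0,"gripper":-1},{"tx":0,"ty":0,"tz":0,"rx":0,"ry":0,"rz":0,"gripper":-1},{"tx":0,"ty":0,"tz":0,"rx":0,"ry":0,"rz":0,"gripper":-1},{"tx":0,"ty":0,"tz":0,"rx":0,"ry":0,"rz":0,"gripper":-1},{"tx":0,"ty":0,"tz":0,"rx":0,"ry":0,"rz":0,"gripper":-1}], squeeze=70)

```text
clock: 14.95
eef_pos: [444.3, -130.3, 112.7]
tcp_rot: [-3.141, 0.0, 1.787]
contact_force: [-4.0, -3.1, 2.7]
opening: 0.105
```

The grip closed to 8.9 mm, which matches the 10 mm tab. Pulling along tool −y.

Request:
move_arm(increments=[{"tx":0,"ty":-0.3,"tz":0,"rx":0,"ry":0,"rz":0,"gripper":-1},{"tx":0,"ty":-0.4,"tz":0,"rx":0,"ry":0,"rz":0,"gripper":-1},{"tx":0,"ty":-0.4,"tz":0,"rx":0,"ry":0,"rz":0,"gripper":-1},{"tx":0,"ty":-0.3,"tz":0,"rx":0,"ry":0,"rz":0,"gripper":-1},{"tx":0,"ty":0,"tz":0,"rx":0,"ry":0,"rz":0,"gripper":-1},{"tx":0,"ty":0,"tz":0,"rx":0,"ry":0,"rz":0,"gripper":-1},{"tx":0,"ty":0,"tz":0,"rx":0,"ry":0,"rz":0,"gripper":-1}])

```text
clock: 15.65
eef_pos: [433.1, -132.8, 112.9]
tcp_rot: [3.137, 0.001, 1.787]
contact_force: [7.7, 4.6, -2.5]
opening: 0.107
```

```bash
python3 - <<'E'
from h import *
s=r.sense();print(s['eef_pos'],s['contact_force'],s['tcp_rot'])
# lift plan: arc about hinge, tool frame at angle th; steps in tool axes
yaw=s['tcp_rot'][2]; R0=np.array([[np.cos(yaw),np.sin(yaw),0],[np.sin(yaw),-np.cos(yaw),0],[0,0,-1]])
L=170-2;h=s['eef_pos'][2]-80   # TCP rel hinge: x -L, z +h in rocker frame
N=12;dt=np.radians(21)/N
# planar: x toward hinge, z down (tool); hinge rel TCP in tool frame = (L, +h)
hx,hz=L,h
a=dt
for sg in(1,-1):
    c,s_=np.cos(a*sg),np.sin(a*sg)
    Ry=np.array([[c,s_],[-s_,c]]) # (x,z) rot about y
    hv=np.array([hx,hz]); d=hv-Ry@hv
    print('ry',np.degrees(a*sg),'shift tx,tz mm',d)
E
```

```text
[ 433.12805745 -132.75610914  112.90676519] [ 7.66742956  4.55569697 -2.51353533] [3.13744514e+00 5.65191325e-04 1.78707843e+00]
ry 1.75 shift tx,tz mm [-0.92656694  5.14581824]
ry -1.75 shift tx,tz mm [ 1.08328042 -5.1151222 ]
```

Force is 8.9 N, so the latch is at about 12 mm. I'll pull 2 mm more, then start the arc lift.

Request:
move_arm(increments=[{"tx":0,"ty":-0.2,"tz":0,"rx":0,"ry":0,"rz":0,"gripper":-1},{"tx":0,"ty":0,"tz":0,"rx":0,"ry":0,"rz":0,"gripper":-1},{"tx":0,"ty":0,"tz":0,"rx":0,"ry":0,"rz":0,"gripper":-1},{"tx":0.05,"ty":0,"tz":-0.26,"rx":0,"ry":-0.88,"rz":0,"gripper":-1},{"tx":0.11,"ty":0,"tz":-0.51,"rx":0,"ry":-1.75,"rz":0,"gripper":-1},{"tx":0,"ty":0,"tz":0,"rx":0,"ry":0,"rz":0,"gripper":-1},{"tx":0,"ty":0,"tz":0,"rx":0,"ry":0,"rz":0,"gripper":-1}])

```text
clock: 16.35
eef_pos: [431.2, -131.4, 120.9]
tcp_rot: [3.137, 0.047, 1.788]
contact_force: [7.2, 4.9, -3.7]
opening: 0.107
```

Nothing is blocking the lift. Continuing.

Request:
move_arm(increments=[{"tx":0.11,"ty":0,"tz":-0.51,"rx":0,"ry":-1.75,"rz":0,"gripper":-1},{"tx":0.11,"ty":0,"tz":-0.51,"rx":0,"ry":-1.75,"rz":0,"gripper":-1},{"tx":0.11,"ty":0,"tz":-0.51,"rx":0,"ry":-1.75,"rz":0,"gripper":-1},{"tx":0.11,"ty":0,"tz":-0.51,"rx":0,"ry":-1.75,"rz":0,"gripper":-1},{"tx":0.11,"ty":0,"tz":-0.51,"rx":0,"ry":-1.75,"rz":0,"gripper":-1},{"tx":0.11,"ty":0,"tz":-0.51,"rx":0,"ry":-1.75,"rz":0,"gripper":-1},{"tx":0,"ty":0,"tz":0,"rx":0,"ry":0,"rz":0,"gripper":-1}])

```text
clock: 17.05
eef_pos: [429.4, -121.1, 150.9]
tcp_rot: [3.135, 0.231, 1.788]
contact_force: [8.3, 0.4, -2.3]
opening: 0.105
```

Request:
move_arm(increments=[{"tx":0.11,"ty":0,"tz":-0.51,"rx":0,"ry":-1.75,"rz":0,"gripper":-1},{"tx":0.11,"ty":0,"tz":-0.51,"rx":0,"ry":-1.75,"rz":0,"gripper":-1},{"tx":0.11,"ty":0,"tz":-0.51,"rx":0,"ry":-1.75,"rz":0,"gripper":-1},{"tx":0.11,"ty":0,"tz":-0.51,"rx":0,"ry":-1.75,"rz":0,"gripper":-1},{"tx":0.11,"ty":0,"tz":-0.51,"rx":0,"ry":-1.75,"rz":0,"gripper":-1},{"tx":0,"ty":0,"tz":0,"rx":0,"ry":0,"rz":0,"gripper":-1},{"tx":0,"ty":0,"tz":0,"rx":0,"ry":0,"rz":0,"gripper":-1},{"tx":0,"ty":0,"tz":0,"rx":0,"ry":0,"rz":0,"gripper":-1},{"tx":0,"ty":0,"tz":0,"rx":0,"ry":0,"rz":0,"gripper":-1}])

```text
clock: 17.95
eef_pos: [426.8, -109.1, 173.5]
tcp_rot: [3.135, 0.382, 1.787]
contact_force: [8.0, 1.3, -1.6]
opening: 0.104
```

```bash
python3 - <<'E'
from h import *
a=[]
for c,(u0,u1,v0,v1) in dict(top=(310,410,220,280),side=(280,380,165,235)).items():
    im,d=r.grab_frame(c)
    a.append(cv2.resize(im[v0:v1,u0:u1,::-1],(450,290),interpolation=cv2.INTER_CUBIC))
    P=cloud(c,d)
    for n,(x,y,z) in dict(hood=((485,545),(-145,-80),(110,200)),vial=((440,475),(-285,-245),(80,130))).items():
        s=d>0
        for k,l in enumerate((x,y,z)): s&=(P[...,k]>l[0])&(P[...,k]<l[1])
        print(c,n,s.sum(),np.percentile(P[s],[5,50,95],axis=0).round().tolist() if s.any() else 0)
    print([ (q,c,np.round(e['location']),round(e['confidence'],2)) for q in("coupler","vial_1") for e in r.place_of(q,c)[:2]])
cv2.imwrite("pics/a5.png",np.vstack(a)); s=r.sense();print(s['clock'],s['eef_pos'],s['tcp_rot'],s['contact_force'],s['opening'],abs(s['qvel']).max())
E
```

```text
top hood 305 [[488.0, -128.0, 129.0], [507.0, -106.0, 164.0], [533.0, -83.0, 174.0]]
top vial 52 [[449.0, -271.0, 87.0], [457.0, -262.0, 117.0], [465.0, -255.0, 124.0]]
[('coupler', 'top', array([240., 340.]), 0.71), ('coupler', 'top', array([250., 307.]), 0.39), ('vial_1', 'top', array([260., 392.]), 0.51), ('vial_1', 'top', array([281., 242.]), 0.44)]
side hood 304 [[492.0, -118.0, 135.0], [516.0, -98.0, 163.0], [537.0, -82.0, 172.0]]
side vial 114 [[448.0, -267.0, 82.0], [458.0, -258.0, 102.0], [468.0, -252.0, 121.0]]
[('coupler', 'side', array([198., 314.]), 0.61), ('vial_1', 'side', array([346., 373.]), 0.74), ('vial_1', 'side', array([200., 333.]), 0.63)]
18.25 [ 426.74249004 -109.07811145  173.46855448] [3.1352284  0.38213624 1.78708892] [ 8.79452341  0.94297623 -1.20943281] 0.108904892147587 0.001692005658201142
```

View pics/a5.png

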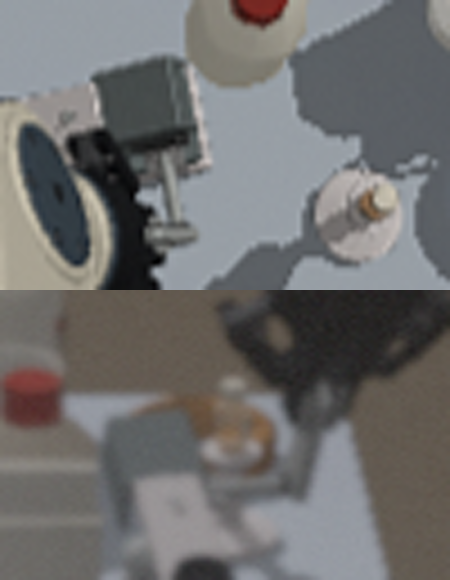

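The hood is clearly raised, with its top at about z 164 against 102 hitched. The fingers hold the tab at side crop (310,400), and the vial stands upright at the middle of the pedestal disc at top crop (360,213). Handing in.

```bash
python3 -c "
from rig import r
print(r.sign_off())"
```

```text
the job is handed in; nothing more can be done
None
```

I moved the vial from the cup to the pedestal top and released it there upright. I then pulled the latch tab out and lifted the arm along its arc, handing in at about 18.3 s with the tab still gripped. The sign-off gave no verdict.

**Vial:** In both cameras it stands upright on the pedestal. Its top is at z ≈ 122–124 mm (72 mm pedestal plus 50 mm vial), and its axis is within a few mm of the centre.

**Latch:** I did not measure the latch joint directly. The tab was pulled about 13.5 mm in all; after the first 11.5 mm, the 8.9 N force pointed to about 12 mm of travel. The arm then lifted with no sign of blocking.

**Arm:** The coupler top is at z ≈ 164 mm, against 102 mm hitched, with the arm turned about 0.38 rad. The grip read about 9 N and joint speeds were about zero.

**Disagreements:**
- The first detector match for vial_1 was the other vial on the worktop, so I rejected it.
- The two camera views differed by 4–10 mm in y on some tops, which I put down to which faces each camera sees.

**Not checked:** I did not measure the other bench items again at the end. No unexpected contact force showed up in the readings, and the items visible in the last crops looked unmoved.

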